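# Set up the condiment station

### The arm

A 7-joint arm with a two-finger parallel gripper is mounted at the origin on a cart in front of the work surface, level with it; the furniture and walls round the work are solid. World frame = base frame: x ahead of the robot, y to its left, z up, the work surface at z = 0. Lengths are in m, angles in rad, forces in N, time in s.
With the tool pointing down it reaches from about 0.425 to 0.925 m from the base axis. Payload 6.8 kg.
Tool frame: the origin (TCP) lies at the very end of the fingers, on their centre line; the grasp point (between the pads) lies bot.grip_point_offset behind it (bot.grip_point_offset is the distance from the TCP to the grasp point, in m); z points along the fingers, y is the line along which they close (so a half turn about z gives the same grasp; the last joint's range is limited). The gripper opens to 85 mm and grips with 20 to 120 N. Pads are 22 mm wide; open, the fingers measure 114 mm over their backs; the gripper's body (76 mm by 85 mm) begins 54 mm behind the grasp point. The pads swing forward as they close: fully open they stand 13 mm farther back than shut.
Start: joints at [1.052, 0.477, 0.022, 1.555, -0.011, 1.109, -0.083], TCP at [0.27, -0.619, 0.231] pointing down, gripper open.
Joint ranges: [-2.96, 2.96], [-0.34, 2.1], [-1.41, 1.46], [0.24, 2.44], [-1.37, 4.51], [0.17, 1.92], [-2.96, 2.96]. Speed limits (rad/s): [2.39, 2.39, 3.14, 3.14, 3.14, 3.14, 3.14].

### API

Orientations are given as a unit quaternion [w, x, y, z].
In Python, from station import bot, imaging gives the robot as it stands. The module is installed in compiled form; this text tells all that it offers.
- The arm moves only by the tool carry_out, never from a script. Its argument "targets" is one flat list of numbers, 5 for each row, row after row: the closure in counts, from 0 (fully open) to 255 (shut), then the shift along the world's x, y, z in mm, then the turn about the world's z in degrees. A call has 1 to 20 rows; each row shifts and turns the commanded pose from where the row before left it; what a row does not reach is not made up. A row lasts 1/10 s, in which the tool goes at most 50 mm and 8.59 degrees, less where a joint would pass 70% of its speed; a pose out of reach is approached as far as the arm can. A call is refused whole if a number of a shift passes 50 or a number of a turn 8.59, either way. A call with a gripper value outside its range is refused whole. The fingers move at their own pace and stop on an object; "newtons" is the grip in N (left out, the last holds). Time passes only in rows, so rows that do not move let the fingers close. It gives the time, the measured TCP pose, the force, the opening and the grip force at its end, in the units of the state.
- bot.get_obs(): the state, without advancing time (a new reading comes with each control period).
- imaging.read_camera(name): name is "scene" or "top" or "wrist"; returns a dict with "frame" (420x560x3 uint8, red, green, blue), "fov_y" (degrees; the focal length in pixels is half the picture's height over the tangent of half this angle, whatever the lens; pixels are square), "cx", "cy" (the principal point, pixels), "k1" (the pictures are not rectified: a ray, as slopes to the right and down, at radius r is drawn at 1 + k1 r^2 times it, then the intrinsics apply), "pose" (4x4, takes a point from camera to world coordinates); the wrist camera has in their place "tool_from_camera" (4x4, takes a point from camera to tool coordinates, whose origin is the TCP and whose axes are the flange's). Camera axes: x right, y up, looking along -z (the intrinsics and any distortion apply to the point x, -y, -z); pixel columns grow to the right and rows downward; lengths in m; the calibration is good to about 2 mm. A picture is of the moment at which its call begins: read the wrist's pose just before it. There is no depth.
- bot.hand_in(): hands the job in; it is judged then, once.
The state is a dict: "t": time; "q": joint angles; "joint_vel": joint speeds; "joint_torque": joint torques, N m; "eef_pos": TCP position; "tool_rot": TCP orientation; "contact_force": force on the tool from outside, world axes, zero at the start; "torque": the same for the moment, N m; "gripper_width": opening from 0.0 (shut) to 1.0 (fully open); "grasp_force": force on a finger pad.
Only numpy, scipy, OpenCV 4.12 (cv2) and the standard library are available. Lean on these libraries where they do the work, as an engineer would, in place of code of your own. Each camera call takes 0.05 s, during which the arm holds its last target. There are 200 camera calls.

### The job

Stand every salt shaker upright in a well of its own in the wooden caddy, and use the straightedge from the caddy's channel to push the ragged sauce pots on the serving board into one straight row, each pot centred over the dark inlaid line. Move the pots only with the straightedge, never with the gripper itself; when the row is straight, stand the straightedge back in the middle of its channel, grip up. Leave the other jars and the tumbler where they are.

Things in the scene. Friction and masses are not known exactly. Their poses are not given: they have to be found in the camera images.
- serving_board: Flat fixed light-wood board, 230 (its x) x 440 (its y) x 6 mm thick, with one thin dark inlaid line running along its length. Origin: centre of its underside; z up.
- line (a point): Middle of the dark inlaid line, on the board's top surface (6 mm above the worktop). The line runs along this frame's y, from -205 to +205 mm; x points across the board, away from the robot. The line is 35 mm farther from the robot than the board's centre line.
- caddy: Fixed wooden caddy, 264 (its x) x 142 (its y) x 38 mm high. Along its -y side four round wells, along its +y side (towards the serving board) an open-ended channel for the straightedge. Origin on its underside, its y reaching from -70 to +72 mm; z up.
- channel (a point): Middle of the channel's floor, 8 mm above the worktop. The channel runs along this frame's x for 264 mm, open at both ends, 36 mm wide, its walls 22 mm high above the floor.
- straightedge: Loose wooden straightedge, about 0.3 kg: a dark blade 240 mm long (its x), 24 mm thick (its y), 45 mm high, that stands on its lower edge, with a light-wood grip on top, 100 mm long, 20 mm thick, rising from 45 to 98 mm above the lower edge, in the middle of the blade. Origin: middle of the blade's lower edge; z up. At the start it stands in the caddy's channel.
- well_0 (a point): Centre of the floor of a well in the caddy, 8 mm above the worktop. The well is round, 52 mm across and 30 mm deep, open at the top. Wells are 64 mm apart.
- well_1 (a point): Centre of the floor of a well in the caddy, 8 mm above the worktop. The well is round, 52 mm across and 30 mm deep, open at the top. Wells are 64 mm apart.
- well_2 (a point): Centre of the floor of a well in the caddy, 8 mm above the worktop. The well is round, 52 mm across and 30 mm deep, open at the top. Wells are 64 mm apart.
- well_3 (a point): Centre of the floor of a well in the caddy, 8 mm above the worktop. The well is round, 52 mm across and 30 mm deep, open at the top. Wells are 64 mm apart.
- sauce_pot_0: Low yellow sauce pot with a clear lid, about 70 mm across the rim, narrower at the foot, 40 mm tall, about 0.07 kg, loose on the serving board. Origin: centre of its underside; z up. May be absent.
- sauce_pot_1: Low yellow sauce pot with a clear lid, about 70 mm across the rim, narrower at the foot, 40 mm tall, about 0.07 kg, loose on the serving board. Origin: centre of its underside; z up. May be absent.
- sauce_pot_2: Low yellow sauce pot with a clear lid, about 70 mm across the rim, narrower at the foot, 40 mm tall, about 0.07 kg, loose on the serving board. Origin: centre of its underside; z up. May be absent.
- sauce_pot_3: Low yellow sauce pot with a clear lid, about 70 mm across the rim, narrower at the foot, 40 mm tall, about 0.07 kg, loose on the serving board. Origin: centre of its underside; z up. May be absent.
- shaker_0: Small loose salt shaker with a grey rounded cap, 44 mm across, 90 mm tall (body up to 70 mm, cap 34 mm across above), standing on the worktop. Origin: centre of its underside; z up. May be absent.
- shaker_1: Small loose salt shaker with a grey rounded cap, 44 mm across, 90 mm tall (body up to 70 mm, cap 34 mm across above), standing on the worktop. Origin: centre of its underside; z up. May be absent.
- shaker_2: Small loose salt shaker with a grey rounded cap, 44 mm across, 90 mm tall (body up to 70 mm, cap 34 mm across above), standing on the worktop. Origin: centre of its underside; z up. May be absent.
- shaker_3: Small loose salt shaker with a grey rounded cap, 44 mm across, 90 mm tall (body up to 70 mm, cap 34 mm across above), standing on the worktop. Origin: centre of its underside; z up. May be absent.
- spice_jar: Bystander: red-capped spice jar, 45 x 45 x 108 mm, origin at the centre of its underside. Not to be moved.
- jar: Bystander: jar with a green lid, 61 x 66 x 107 mm, origin at the centre of its underside. Not to be moved.
- tumbler: Bystander: frosted tumbler, 74 mm across, 105 mm tall, origin at the centre of its underside. Not to be moved.
There are look-alikes about, which are no part of the job. Leave any blue, orange or turquoise look-alike of the shaker_1 alone.

How it is judged:
On the way, in this order (a step that is already met when the one before it is completed fails the run):
1. the straightedge touches a sauce pot ((contact force between straightedge and sauce_pot_0 above 0.05 N or contact force between straightedge and sauce_pot_1 above 0.05 N or contact force between straightedge and sauce_pot_2 above 0.05 N or contact force between straightedge and sauce_pot_3 above 0.05 N)).
2. all sauce pots stand centred over the line (x of sauce_pot_0 in the frame of line between -0.007 and 0.007 m and x of sauce_pot_1 in the frame of line between -0.007 and 0.007 m and x of sauce_pot_2 in the frame of line between -0.007 and 0.007 m and x of sauce_pot_3 in the frame of line between -0.007 and 0.007 m), for 0.2 s.
At the end, for the whole second after the job is handed in: Every sauce pot stands at rest, upright on the board, its centre within 7 mm of the line and 210 mm of its middle; every shaker stands upright on the floor of a well; the straightedge stands at rest on its channel floor, grip up, within 25 mm of the middle lengthwise (all of step 2 and y of sauce_pot_0 in the frame of line between -0.21 and 0.21 m and z of each of sauce_pot_0, sauce_pot_1, sauce_pot_2, sauce_pot_3 in the frame of line below 0.008 m and angle between each of sauce_pot_0, sauce_pot_1, sauce_pot_2, sauce_pot_3's own z axis and vertical below 0.1 rad and linear speed of each of sauce_pot_0, sauce_pot_1, sauce_pot_2, sauce_pot_3, straightedge below 0.02 m/s and y of sauce_pot_1 in the frame of line between -0.21 and 0.21 m and y of sauce_pot_2 in the frame of line between -0.21 and 0.21 m and y of sauce_pot_3 in the frame of line between -0.21 and 0.21 m and (distance between shaker_0 and well_0 below 0.01 m or distance between shaker_0 and well_1 below 0.01 m or distance between shaker_0 and well_2 below 0.01 m or distance between shaker_0 and well_3 below 0.01 m) and (distance between shaker_1 and well_0 below 0.01 m or distance between shaker_1 and well_1 below 0.01 m or distance between shaker_1 and well_2 below 0.01 m or distance between shaker_1 and well_3 below 0.01 m) and (distance between shaker_2 and well_0 below 0.01 m or distance between shaker_2 and well_1 below 0.01 m or distance between shaker_2 and well_2 below 0.01 m or distance between shaker_2 and well_3 below 0.01 m) and (distance between shaker_3 and well_0 below 0.01 m or distance between shaker_3 and well_1 below 0.01 m or distance between shaker_3 and well_2 below 0.01 m or distance between shaker_3 and well_3 below 0.01 m) and angle between each of shaker_0, shaker_1, shaker_2, shaker_3, straightedge's own z axis and vertical below 0.15 rad and x of straightedge in the frame of channel between -0.025 and 0.025 m and y of straightedge in the frame of channel between -0.01 and 0.01 m and z of straightedge in the frame of channel below 0.006 m); the robot touches nothing.
It fails at once if the gripper touches a sauce pot (contact force between any of the fingers, the arm and sauce_pot_0 above 0.5 N or contact force between any of the fingers, the arm and sauce_pot_1 above 0.5 N or contact force between any of the fingers, the arm and sauce_pot_2 above 0.5 N or contact force between any of the fingers, the arm and sauce_pot_3 above 0.5 N).
It fails at once if a bystander (spice jar, jar, tumbler) is moved more than 3 cm (distance of any of spice_jar, tumbler, jar from where it was at the start of the episode above 0.03 m).
Of sauce_pot_0, sauce_pot_1, sauce_pot_2, sauce_pot_3 only 3 to 4 are there at a start; the rules pass over those that are not, and their reading is None.
Of shaker_0, shaker_1, shaker_2, shaker_3 only 3 to 4 are there at a start; the rules pass over those that are not, and their reading is None.
At some moment in a run one of sauce_pot_0, sauce_pot_1, sauce_pot_2, sauce_pot_3 may be knocked a few centimetres aside while the robot is not near it.
It also fails if it takes over 210 s, if anything falls off the work surface, if the arm or the gripper's body presses on something with over 40 N, if the wrist force passes 120 N, or if a joint passes its speed limit or range.

## Working session

There is one attempt and no reset: what is moved stays moved. The work goes in short steps, Python scripts to look and compute and a tool call to move; the robot and the scene stay as the last step left them, time stands still between calls to the robot, and variables do not carry over. Pictures are saved under pics/ and viewed, at most 14 in all, crops included, and the job is handed in when it is done.

Besides the shell and the picture viewer there is one more tool, called after "Request:" by a JSON object that holds its "api" and its "payload". carry_out: Moves the arm, as the interface text tells. Its arguments: {"type":"object","properties":{"targets":{"type":"array","items":{"type":"number"}},"newtons":{"type":"number"}},"required":["targets"]}

```bash
mkdir -p pics; cat > h.py <<'E'
import numpy as np, cv2
from station import bot, imaging
from scipy.spatial.transform import Rotation as R
def cam(n):
    o=bot.get_obs(); c=imaging.read_camera(n)
    if n=='wrist':
        T=np.eye(4); q=o['tool_rot']; T[:3,:3]=R.from_quat([q[1],q[2],q[3],q[0]]).as_matrix(); T[:3,3]=o['eef_pos']
        c['pose']=T@c['tool_from_camera']
    c['f']=c['frame'].shape[0]/2/np.tan(np.radians(c['fov_y']/2))
    return c
def save(c,n,crop=None,s=1):
    f=c['frame'][...,::-1]
    if crop: x0,y0,x1,y1=crop; f=f[y0:y1,x0:x1]
    cv2.imwrite('pics/'+n+'.png',cv2.resize(f,None,fx=s,fy=s,interpolation=cv2.INTER_CUBIC))
def K(c): return np.array([[c['f'],0,c['cx']],[0,c['f'],c['cy']],[0,0,1.]])
def px2(c,uv,z):
    uv=np.array(uv,float).reshape(-1,1,2)
    s=cv2.undistortPointsIter(uv,K(c),np.array([c['k1'],0,0,0.]),None,None,(3,100,1e-10)).reshape(-1,2)
    d=np.c_[s[:,0],-s[:,1],-np.ones(len(s))]@c['pose'][:3,:3].T
    p=c['pose'][:3,3]; z=np.broadcast_to(z,len(d))
    return p+d*((z-p[2])/d[:,2])[:,None]
def proj(c,P):
    P=np.atleast_2d(P); q=(P-c['pose'][:3,3])@c['pose'][:3,:3]
    s=np.c_[q[:,0]/-q[:,2],q[:,1]/q[:,2]]; r=(s**2).sum(1,keepdims=True)
    return s*(1+c['k1']*r)*c['f']+[c['cx'],c['cy']]
E
python3 - <<'E'
from h import *
for n in('scene','top'):
    c=cam(n); save(c,n+'0',s=1.4); print(n,c['fov_y'],c['k1'],c['pose'].round(3).tolist())
print(bot.get_obs(),bot.grip_point_offset)
E
```

```text
scene 43.559240514244536 -0.024122257213283912 [[0.886, 0.32, -0.335, 0.096], [-0.463, 0.585, -0.666, -0.982], [-0.017, 0.745, 0.667, 0.983], [0.0, 0.0, 0.0, 1.0]]
top 51.1925598722642 0.039634625966416516 [[0.007, 0.971, -0.239, 0.244], [-1.0, 0.005, -0.007, -0.042], [-0.006, 0.239, 0.971, 1.521], [0.0, 0.0, 0.0, 1.0]]
{'t': 0.1, 'q': array([ 1.05192175,  0.47772059,  0.02234471,  1.55632473, -0.01152516,
        1.10931935, -0.08313169]), 'joint_vel': array([-0.00087401, -0.00199329, -0.00038889, -0.00052555,  0.0011782 ,
        0.00051883, -0.00035819]), 'joint_torque': array([ 4.09470202e-03, -5.97765541e+01,  1.61426090e+00, -2.81954616e+01,
        1.29200183e-02,  5.06693163e-03,  2.48105016e-05]), 'eef_pos': array([ 0.26932624, -0.61836618,  0.23043263]), 'tool_rot': array([-7.93399325e-04,  9.78984232e-01,  2.03934297e-01, -2.15316511e-04]), 'contact_force': array([-0.57020046, -0.07149078,  0.04360217]), 'torque': array([ 0.00639402, -0.03029097, -0.00971927]), 'grasp_force': 0.0, 'gripper_width': 1.002858737342879} 0.0187
```

View pics/top0.png

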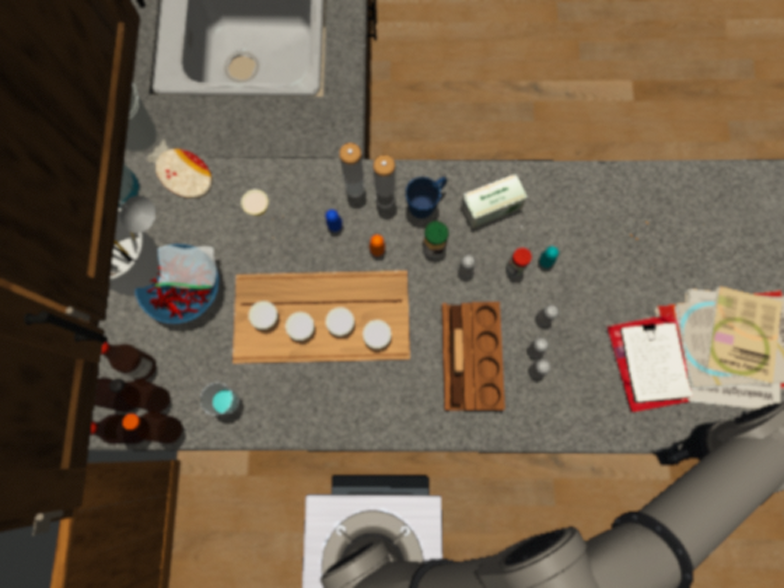

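View pics/scene0.png

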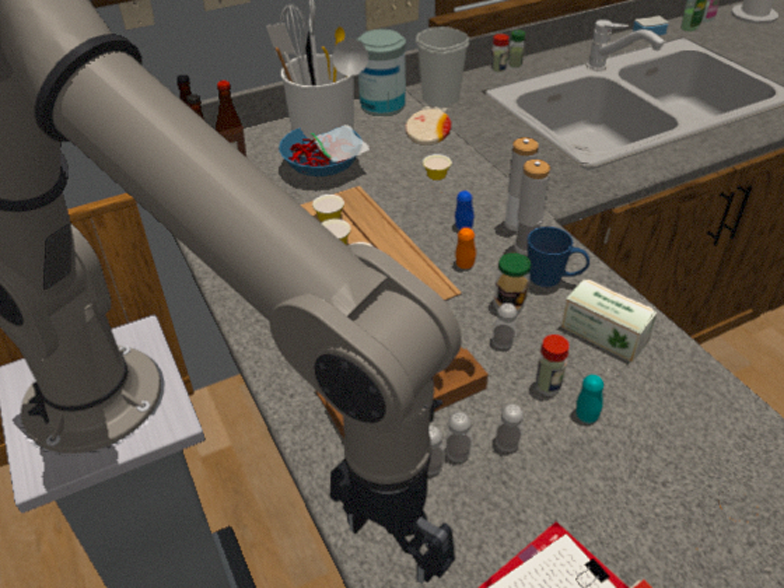

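Top view (1.4x pixels): there are four grey-capped shakers, at (468,262), (550,313), (540,345) and (542,367). The possible mix-ups are blue (333,220), orange (377,243), turquoise (549,257), the red spice jar (521,258) and the orange-capped mills (350,153) and (384,165). Four pots stand on the board, at (263,316), (300,327), (340,322) and (377,335). The pot at (255,202) is off the board, so I'll ignore it.

```bash
python3 - <<'E'
from h import *
c=cam('top'); f=c['frame']; hsv=cv2.cvtColor(f,cv2.COLOR_RGB2HSV)
save(c,'crop1',(160,150,420,300),3)
m=((hsv[...,1]<60)&(hsv[...,2]>165)).astype('uint8')
n,l,s,ce=cv2.connectedComponentsWithStats(m)
for i in range(1,n):
    if s[i,4]>=12 and 150<ce[i][0]<420 and 130<ce[i][1]<300:
        print('white',ce[i].round(1),s[i,2:],px2(c,ce[i],0.04 if s[i,4]>150 else .085).round(3)[0])
# board: wood colour light
m=((hsv[...,0]>8)&(hsv[...,0]<22)&(hsv[...,1]>70)&(hsv[...,2]>150)).astype('uint8')
m[:180]=0;m[275:]=0;m[:,:150]=0;m[:,310:]=0
m=cv2.morphologyEx(m,cv2.MORPH_CLOSE,np.ones((15,15)))
k=max(cv2.findContours(m,0,2)[0],key=cv2.contourArea); P=px2(c,k[:,0,:],.006)
r=cv2.minAreaRect((P[:,:2]*1000).astype(np.float32)); print('board',r)
m=((hsv[...,0]>3)&(hsv[...,0]<22)&(hsv[...,1]>110)).astype('uint8')
m[:205]=0;m[300:]=0;m[:,:312]=0;m[:,370:]=0
m=cv2.morphologyEx(m,cv2.MORPH_CLOSE,np.ones((15,15)))
k=max(cv2.findContours(m,0,2)[0],key=cv2.contourArea); P=px2(c,k[:,0,:],.038)
print('caddy',cv2.minAreaRect((P[:,:2]*1000).astype(np.float32)))
E
```

```text
white [353.1 139.2] [ 44  30 768] [ 0.896 -0.304  0.04 ]
white [181.  142.9] [ 19  17 239] [0.879 0.319 0.04 ]
white [334.1 185.8] [ 5  5 19] [ 0.705 -0.226  0.085]
white [187.5 224.5] [ 20  18 291] [0.576 0.279 0.04 ]
white [242.3 229.1] [ 20  19 294] [0.561 0.089 0.04 ]
white [393.5 221.5] [ 5  4 15] [ 0.581 -0.421  0.085]
white [213.7 232.4] [ 20  19 295] [0.549 0.187 0.04 ]
white [268.9 238.2] [ 19  19 297] [ 0.53  -0.003  0.04 ]
white [386.9 244.9] [ 5  5 22] [ 0.501 -0.395  0.085]
white [388.1 260.9] [ 5  5 22] [ 0.448 -0.396  0.085]
board ((581.6744995117188, 139.19406127929688), (231.8782501220703, 441.2164001464844), 1.7249493598937988)
caddy ((477.8502502441406, -236.46104431152344), (264.4722900390625, 145.2385711669922), 0.6695947647094727)
```

View pics/crop1.png

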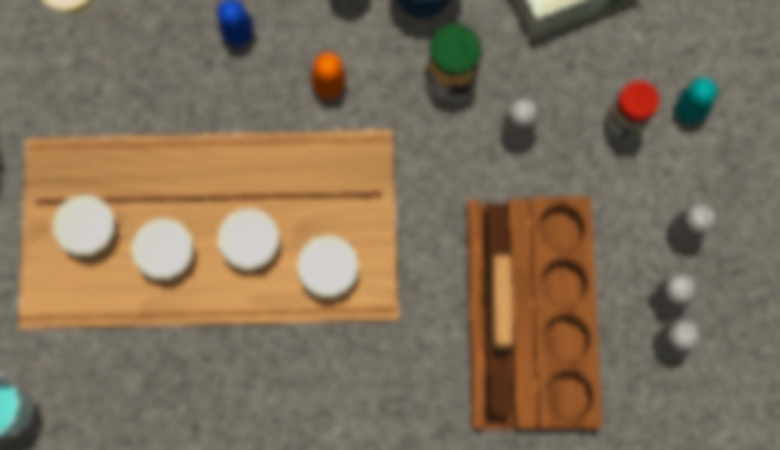

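Request:
{"api": "carry_out", "payload": {"targets": [0,39,33,8,-4,0,39,33,8,-4,0,39,33,8,-4,0,39,33,8,-4,0,39,33,8,-4,0,36,33,10,-3.5,0,0,0,0,0,0,0,0,0,0,0,0,0,0,0]}}

```text
t: 1.05
eef_pos: [0.4927, -0.4274, 0.2795]
tool_rot: [0.0, 1.0, -0.0, -0.001]
contact_force: [0.2, -0.2, 0.7]
gripper_width: 1.002
grasp_force: 0.0
```

```bash
python3 - <<'E'
from h import *
print({k:np.round(v,3).tolist() for k,v in bot.get_obs().items() if k in('t','eef_pos','tool_rot','contact_force')})
w=cam('wrist'); save(w,'w1',s=1.3); print(w['pose'].round(3).tolist(),w['fov_y'],w['k1'])
c=cam('top')
g=lambda a:np.array(a)/3+[160,150]
print('wells',px2(c,g([(562,228),(563,283),(567,340),(570,396)]),.036).round(3).tolist())
print('line',px2(c,g([(37,202),(382,193)]),.006).round(3).tolist())
print('grip',px2(c,g([(500,254),(504,348)]),.106).round(3).tolist())
print('jar,spice tops',px2(c,g([(456,47),(638,101)]),.107).round(3).tolist())
m=[[.705,-.226,.085],[.581,-.421,.085],[.501,-.395,.085],[.448,-.396,.085],[.48,-.27,.038]]
print('exp in wrist*1.3',(proj(w,m)*1.3).round(0).tolist())
E
```

```text
{'t': 1.05, 'eef_pos': [0.493, -0.427, 0.279], 'tool_rot': [0.0, 1.0, -0.0, -0.001], 'contact_force': [0.186, -0.217, 0.675]}
[[-0.001, 0.96, 0.28, 0.564], [-1.0, -0.001, 0.0, -0.427], [0.001, -0.28, 0.96, 0.422], [0.0, 0.0, 0.0, 1.0]] 67.03453256702062 -0.004177722138077607
wells [[0.575, -0.274, 0.036], [0.511, -0.273, 0.036], [0.445, -0.276, 0.036], [0.383, -0.277, 0.036]]
line [[0.61, 0.342, 0.006], [0.623, -0.067, 0.006]]
grip [[0.53, -0.195, 0.106], [0.427, -0.197, 0.106]]
jar,spice tops [[0.77, -0.149, 0.107], [0.706, -0.353, 0.107]]
exp in wrist*1.3 [[78.0, -66.0], [361.0, 123.0], [330.0, 225.0], [333.0, 286.0], [204.0, 238.0]]
```

View pics/w1.png

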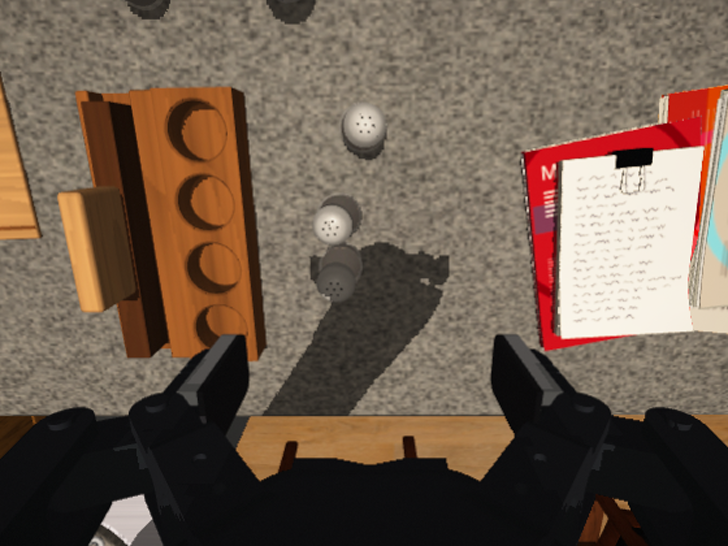

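The wrist picture (1.3x) shows shaker caps A (364,126), B (333,225) and C (337,283). Well rims are near (197,130), (207,202) and (214,267), and the straightedge grip is on the left at (97,250).

```bash
python3 - <<'E'
from h import *
w=cam('wrist')
g=lambda a:np.array(a)/1.3
print('shak',px2(w,g([(364,126),(333,225),(337,283)]),.08).round(4).tolist())
print('wells',px2(w,g([(198,130),(207,202),(215,267)]),.038).round(4).tolist())
print('corners',px2(w,g([(232,88),(264,361)]),.038).round(4).tolist())
import cv2
gr=cv2.cvtColor(w['frame'],cv2.COLOR_RGB2GRAY)
cs=cv2.HoughCircles(cv2.medianBlur(gr,3),cv2.HOUGH_GRADIENT,1,25,param1=80,param2=14,minRadius=13,maxRadius=26)
for x,y,r in cs[0]:
    if x<290 and y<270: print(x*1.3,y*1.3,r*1.3,px2(w,[x,y],.08 if x>220 else .038).round(4)[0])
E
```

```text
shak [[0.5786, -0.4239, 0.08], [0.4999, -0.3974, 0.08], [0.4486, -0.3995, 0.08]]
wells [[0.5776, -0.2764, 0.038], [0.514, -0.2773, 0.038], [0.4511, -0.278, 0.038]]
corners [[0.6119, -0.3098, 0.038], [0.3491, -0.318, 0.038]]
208.65 198.25 31.589998 [ 0.5175 -0.2792  0.038 ]
59.149998 330.84998 28.73 [ 0.3838 -0.1117  0.038 ]
290.55 163.15 33.019997 [ 0.5504 -0.3646  0.08  ]
191.75 130.65 33.019997 [ 0.577  -0.2708  0.038 ]
100.75 47.449997 27.039997 [ 0.6439 -0.2022  0.038 ]
221.65 46.149998 33.019997 [ 0.6445 -0.3042  0.038 ]
328.25 264.55 33.019997 [ 0.4654 -0.3924  0.08  ]
50.05 142.34999 31.589998 [ 0.5676 -0.1428  0.038 ]
213.84999 265.84998 27.43 [ 0.4523 -0.277   0.038 ]
334.75 77.35 27.3 [ 0.6138 -0.4018  0.08  ]
332.15 118.95 33.019997 [ 0.5839 -0.399   0.08  ]
338.65 208.65 33.019997 [ 0.5136 -0.4025  0.08  ]
330.84998 44.85 31.589998 [ 0.6362 -0.3995  0.08  ]
174.84999 46.149998 30.16 [ 0.6446 -0.2648  0.038 ]
364.65 124.149994 21.58 [ 0.58   -0.4244  0.08  ]
35.75 255.45 31.589998 [ 0.4632 -0.106   0.038 ]
285.34998 70.85 31.589998 [ 0.6253 -0.3566  0.038 ]
324.34998 151.4
[... 421 characters left out ...]
3.75 206.04999 27.3 [ 0.5157 -0.4316  0.08  ]
263.25 38.35 24.439999 [ 0.6502 -0.3396  0.038 ]
261.94998 95.549995 31.589998 [ 0.6057 -0.3352  0.038 ]
30.55 48.75 28.73 [ 0.6433 -0.1427  0.038 ]
229.45 313.94998 24.05 [ 0.402  -0.2872  0.038 ]
137.15 55.249996 27.3 [ 0.6378 -0.232   0.038 ]
248.95 229.45 28.73 [ 0.488  -0.3141  0.038 ]
34.449997 293.15 24.439999 [ 0.4246 -0.0958  0.038 ]
55.249996 187.84999 28.73 [ 0.5275 -0.1388  0.038 ]
60.449997 220.34999 27.3 [ 0.4973 -0.1372  0.038 ]
371.15 26.65 24.439999 [ 0.6483 -0.4296  0.08  ]
60.449997 111.149994 20.15 [ 0.5937 -0.1576  0.038 ]
174.84999 78.649994 21.58 [ 0.6195 -0.2615  0.038 ]
242.45 154.04999 20.019999 [ 0.5569 -0.314   0.038 ]
```

Request:
{"api": "carry_out", "payload": {"targets": [0,-44,28,-46,0,0,0,0,-50,0,0,0,0,-50,0,0,0,0,-50,0,0,0,0,-30,0,0,0,0,-20,0,0,0,0,0,0,0,0,0,0,0,255,0,0,0,0,255,0,0,0,0,255,0,0,0,0,255,0,0,0,0,255,0,0,0,0,255,0,0,0,0,255,0,0,40,0,255,0,0,40,0,255,0,0,0,0,255,0,0,0,0], "newtons": 40}}

```text
t: 3.0
eef_pos: [0.4629, -0.4066, 0.128]
tool_rot: [0.001, 1.0, 0.0, 0.001]
contact_force: [0.2, 0.2, -1.7]
gripper_width: 0.358
grasp_force: 36.1
```

```bash
python3 - <<'E'
from h import *
w=cam('wrist'); save(w,'w2',s=1.3)
E
```

```text
(no output)
```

View pics/w2.png

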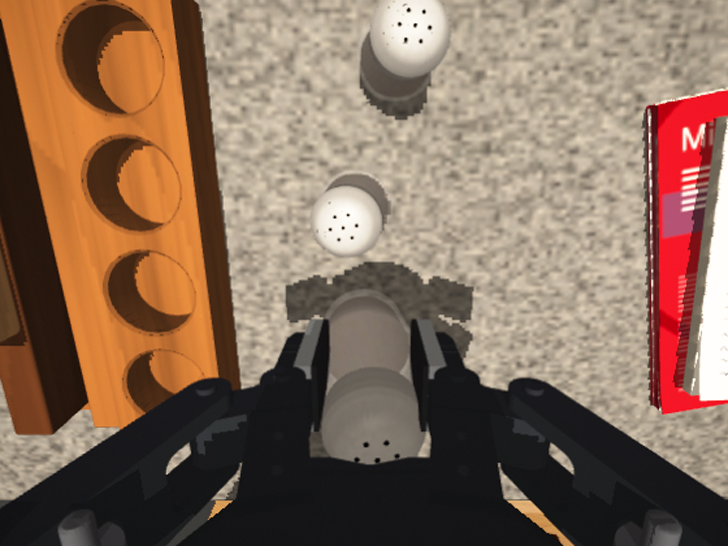

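The first row went over the 50 mm norm limit, so the grasp is about 14 mm off in x. I'll set the shaker back down and regrasp it.

Request:
{"api": "carry_out", "payload": {"targets": [255,0,0,-40,0,255,0,0,-25,0,255,0,0,-14,0,255,0,0,0,0,255,0,0,0,0,0,0,0,0,0,0,0,0,0,0,0,0,0,0,0,0,0,0,0,0,0,0,0,40,0,0,0,0,40,0,0,0,0,0,0,0,0,0,0,0]}}

```text
t: 4.35
eef_pos: [0.4629, -0.4067, 0.129]
tool_rot: [0.001, 1.0, 0.0, 0.001]
contact_force: [-0.8, 0.7, -0.6]
gripper_width: 1.001
grasp_force: 0.0
```

```bash
python3 - <<'E'
from h import *
w=cam('wrist'); save(w,'w3',s=1)
g=w['frame']; hsv=cv2.cvtColor(g,cv2.COLOR_RGB2HSV)
print(bot.get_obs()['eef_pos'])
print(proj(w,[[.4486,-.3995,.08],[.4486,-.3995,0],[.4999,-.3974,.08]]))
E
```

```text
[ 0.4621457  -0.40604629  0.12767975]
[[273.22138003 248.57006054]
 [275.99466975 212.04277864]
 [268.9908833  170.9395311 ]]
```

View pics/w3.png

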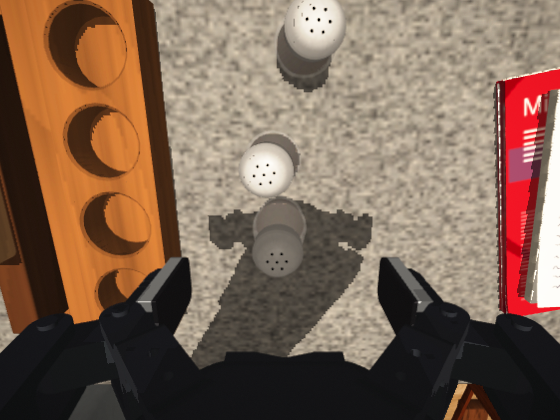

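Wrist view (1x): shaker C stands again with its cap at (277,250), B is at (267,170), and A at (315,28).

Request:
{"api": "carry_out", "payload": {"targets": [0,-14,4,0,0,0,0,0,-40,0,0,0,0,-40,0,0,0,0,-15,0,0,0,0,0,0,0,0,0,0,0,255,0,0,0,0,255,0,0,0,0,255,0,0,0,0,255,0,0,0,0,255,0,0,0,0,255,0,0,0,0,255,0,0,40,0,255,0,0,40,0,255,0,0,0,0,255,0,0,0,0], "newtons": 40}}

```text
t: 6.0
eef_pos: [0.449, -0.4026, 0.1142]
tool_rot: [0.001, 1.0, 0.0, 0.001]
contact_force: [-0.5, 0.0, -1.0]
gripper_width: 0.444
grasp_force: 40.4
```

```bash
python3 - <<'E'
from h import *
w=cam('wrist'); save(w,'w4',s=1)
print(bot.get_obs()['eef_pos'])
E
```

```text
[ 0.44821955 -0.40193379  0.11288551]
```

View pics/w4.png

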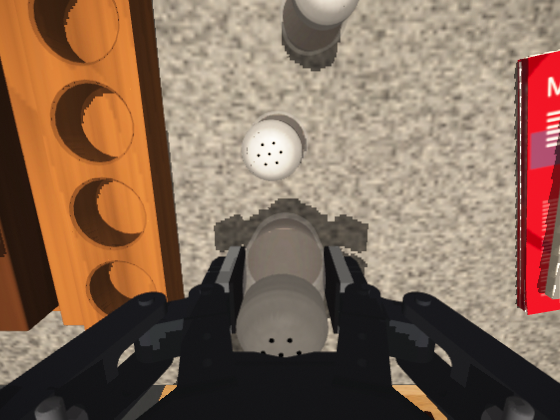

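C is now held well: its cap is at (282,318). Well rims show at (93,121), (109,212) and (122,289).

```bash
python3 - <<'E'
from h import *
w=cam('wrist')
print(px2(w,[(93,121),(109,212),(122,289),(78,22)],.038).round(4).tolist(), px2(w,[(282,318)],.16).round(4))
print(proj(w,[[.4486,-.4022,.16]]))
E
```

```text
[[0.514, -0.275, 0.038], [0.4507, -0.2759, 0.038], [0.3882, -0.2763, 0.038], [0.5727, -0.2755, 0.038]] [[ 0.4504 -0.401   0.16  ]]
[[285.42643471 322.38799638]]
```

Request:
{"api": "carry_out", "payload": {"targets": [255,-15.5,31,0,0,255,-15.5,31,0,0,255,-15.5,31,0,0,255,-15.5,31,0,0,255,0,0,0,0,255,0,0,0,0,255,0,0,-30,0,255,0,0,-8,0,255,0,0,-6,0,255,0,0,-6,0,255,0,0,-6,0,255,0,0,-6,0,255,0,0,-6,0,255,0,0,0,0]}}

```text
t: 7.5
eef_pos: [0.3861, -0.2779, 0.0443]
tool_rot: [-0.0, 1.0, 0.0, -0.0]
contact_force: [0.1, 0.5, -0.9]
gripper_width: 0.442
grasp_force: 40.4
```

```bash
python3 - <<'E'
from h import *
w=cam('wrist'); save(w,'w5',s=1)
print(px2(w,[(93,121)],.038))
E
```

```text
[[ 0.45350752 -0.19098791  0.038     ]]
```

View pics/w5.png

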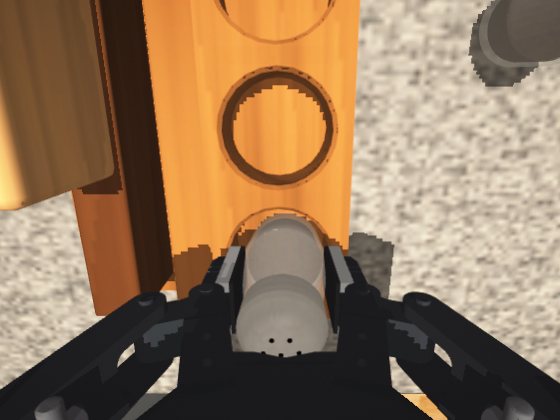

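C is seated in well 3, with the next rim (well 2) at (279,126). Next I'll release and move above B.

Request:
{"api": "carry_out", "payload": {"targets": [255,0,0,-3,0,255,0,0,0,0,0,0,0,0,0,0,0,0,0,0,0,0,0,0,0,0,0,0,0,0,0,0,0,40,0,0,0,0,40,0,0,0,0,40,0,0,25,-30,0,0,0,25,-30,0,0,0,25,-30,0,0,0,25,-29,0,0,0,0,0,0,0,0,0,0,0,0]}}

```text
t: 9.05
eef_pos: [0.4862, -0.3972, 0.1611]
tool_rot: [-0.0, 1.0, 0.0, -0.001]
contact_force: [-0.9, -0.1, 0.4]
gripper_width: 1.0
grasp_force: 0.0
```

```bash
cat >> h.py <<'E'
def cap(w,P,z=.08):
    u=proj(w,[[P[0],P[1],z]])[0]; f=w['frame']; hsv=cv2.cvtColor(f,cv2.COLOR_RGB2HSV)
    m=((hsv[...,1]<22)&(hsv[...,2]>150)).astype('uint8'); m=cv2.morphologyEx(m,cv2.MORPH_CLOSE,np.ones((5,5))); m=cv2.morphologyEx(m,cv2.MORPH_OPEN,np.ones((9,9)))
    b=None
    for k in cv2.findContours(m,0,2)[0]:
        c,r=cv2.minEnclosingCircle(k)
        if b is None or np.hypot(*(np.array(c)-u))<b[0]: b=(np.hypot(*(np.array(c)-u)),c,r)
    return u.round(),np.round(b[1],1),round(b[2],1),px2(w,[b[1]],z).round(4)[0]
E
python3 - <<'E'
from h import *
w=cam('wrist'); print(w['pose'][:3,3].round(3))
print(cap(w,(.4999,-.3974))); print(cap(w,(.5786,-.424))); print(cap(w,(.387,-.278),.088))
E
```

```text
[ 0.557 -0.397  0.303]
(array([285., 195.]), array([280.7, 195.4]), 14.7, array([ 0.4993, -0.3945,  0.08  ]))
(array([325.,  79.]), array([326.6,  72.5]), 16.5, array([ 0.5824, -0.4248,  0.08  ]))
(array([136., 333.]), array([280.7, 195.4]), 14.7, array([ 0.5014, -0.3946,  0.088 ]))
```

Request:
{"api": "carry_out", "payload": {"targets": [0,14,1,-30,0,0,0,0,-40,0,0,0,0,-40,0,0,0,0,-18,0,0,0,0,0,0,0,0,0,0,0,255,0,0,0,0,255,0,0,0,0,255,0,0,0,0,255,0,0,0,0,255,0,0,0,0,255,0,0,0,0,255,0,0,40,0,255,0,0,40,0,255,0,0,0,0,255,0,0,0,0], "newtons": 40}}

```text
t: 10.7
eef_pos: [0.501, -0.3966, 0.1152]
tool_rot: [0.001, 1.0, 0.0, 0.001]
contact_force: [-0.4, -0.1, -1.9]
gripper_width: 0.439
grasp_force: 40.3
```

```bash
python3 - <<'E'
from h import *
w=cam('wrist'); e=bot.get_obs()['eef_pos']; print(e)
print(cap(w,e,e[2]+.047)); print(cap(w,(.5786,-.424)))
cv2.imwrite('pics/w6.png',w['frame'][...,::-1])
E
```

```text
[ 0.50014314 -0.39589117  0.11375283]
(array([283., 322.]), array([337.7,  93.1]), 22.1, array([ 0.5774, -0.4118,  0.1608]))
(array([336., 100.]), array([337.7,  93.1]), 22.1, array([ 0.5821, -0.4248,  0.08  ]))
```

View pics/w6.png

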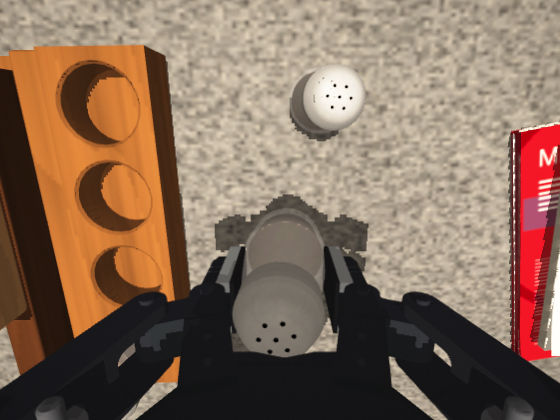

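B is held about 5 mm ahead of the TCP (cap at (281,310), holes centred at (276,338)). A is at (334,97). I'll put B in well 2 with that offset taken off.

Request:
{"api": "carry_out", "payload": {"targets": [255,-13.75,29.75,0,0,255,-13.75,29.75,0,0,255,-13.75,29.75,0,0,255,-13.75,29.75,0,0,255,0,0,0,0,255,0,0,0,0,255,0,0,-30,0,255,0,0,-8,0,255,0,0,-6,0,255,0,0,-6,0,255,0,0,-6,0,255,0,0,-6,0,255,0,0,-6,0,255,0,0,0,0]}}

```text
t: 12.15
eef_pos: [0.4459, -0.2769, 0.0455]
tool_rot: [-0.0, 1.0, 0.001, 0.0]
contact_force: [2.0, 1.3, -1.6]
gripper_width: 0.442
grasp_force: 40.1
```

```bash
python3 - <<'E'
from h import *
w=cam('wrist'); e=bot.get_obs()['eef_pos']; print(e)
cv2.imwrite('pics/w7.png',w['frame'][...,::-1])
E
```

```text
[ 0.44587064 -0.27690803  0.04572672]
```

View pics/w7.png

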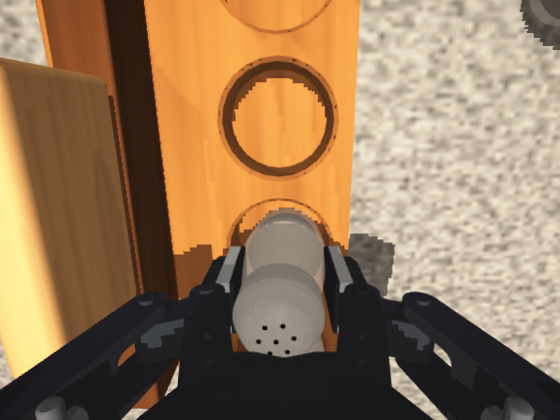

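B is in well 2, and the rim of well 1 is at (278,119). I'll release it and go straight on to grasp A.

Request:
{"api": "carry_out", "payload": {"targets": [255,0,0,-3,0,255,0,0,0,0,0,0,0,0,0,0,0,0,0,0,0,0,0,0,0,0,0,0,0,0,0,0,0,40,0,0,0,0,40,0,0,0,0,40,0,0,26,-29,0,0,0,27,-29,0,0,0,27,-29,0,0,0,27,-29,0,0,0,27,-30,0,0,0,0,0,0,0,0,0,0,0,0]}}

```text
t: 13.8
eef_pos: [0.5791, -0.4235, 0.1618]
tool_rot: [-0.0, 1.0, -0.0, -0.001]
contact_force: [-0.5, 0.5, 0.2]
gripper_width: 1.0
grasp_force: 0.0
```

Request:
{"api": "carry_out", "payload": {"targets": [0,0,0,-40,0,0,0,0,-40,0,0,0,0,-40,0,0,0,0,-9,0,0,0,0,0,0,0,0,0,0,0,255,0,0,0,0,255,0,0,0,0,255,0,0,0,0,255,0,0,0,0,255,0,0,0,0,255,0,0,0,0,255,0,0,40,0,255,0,0,40,0,255,0,0,0,0,255,0,0,0,0], "newtons": 40}}

```text
t: 15.4
eef_pos: [0.58, -0.4236, 0.1154]
tool_rot: [0.001, 1.0, 0.0, 0.001]
contact_force: [0.5, -0.1, -1.6]
gripper_width: 0.444
grasp_force: 40.1
```

```bash
python3 - <<'E'
from h import *
w=cam('wrist'); e=bot.get_obs()['eef_pos']; print(e)
f=w['frame'].copy()
# dark hole dots on held cap
g=cv2.cvtColor(f,cv2.COLOR_RGB2GRAY)[290:370,230:335]
m=(g<45).astype('uint8'); n,l,s,c=cv2.connectedComponentsWithStats(m)
print([(c[i]+[230,290]).round().tolist() for i in range(1,n) if 6<s[i,4]<60])
t=cam('top'); 
print(cap(t,(.705,-.226),.085))
E
```

```text
[ 0.57911042 -0.42290601  0.11364857]
[[333.0, 293.0], [285.0, 322.0], [304.0, 322.0], [334.0, 329.0], [275.0, 334.0], [293.0, 337.0], [311.0, 335.0], [283.0, 348.0], [300.0, 348.0]]
(array([334., 186.]), array([269. , 238.5]), 8.5, array([ 0.5199, -0.0047,  0.085 ]))
```

Request:
{"api": "carry_out", "payload": {"targets": [255,-14,29.4,0,0,255,-14,29.4,0,0,255,-14,29.4,0,0,255,-14,29.4,0,0,255,-14,29.4,0,0,255,0,0,0,0,255,0,0,0,0,255,0,0,-30,0,255,0,0,-8,0,255,0,0,-6,0,255,0,0,-6,0,255,0,0,-6,0,255,0,0,-6,0,255,0,0,-6,0,255,0,0,0,0]}}

```text
t: 17.0
eef_pos: [0.509, -0.276, 0.0452]
tool_rot: [-0.0, 1.0, 0.0, -0.001]
contact_force: [-0.6, 0.3, -1.1]
gripper_width: 0.444
grasp_force: 40.1
```

```bash
python3 - <<'E'
from h import *
w=cam('wrist'); e=bot.get_obs()['eef_pos']; print(e)
cv2.imwrite('pics/w8.png',w['frame'][...,::-1])
c=cam('top');f=c['frame'];hsv=cv2.cvtColor(f,cv2.COLOR_RGB2HSV)
m=((hsv[...,1]<60)&(hsv[...,2]>165)).astype('uint8')
n,l,s,ce=cv2.connectedComponentsWithStats(m)
for i in range(1,n):
    if s[i,4]>=12 and 150<ce[i][0]<420 and 150<ce[i][1]<300: print(ce[i].round(1),s[i,4],px2(c,ce[i],0.04 if s[i,4]>150 else .085).round(3)[0])
E
```

```text
[ 0.50926625 -0.27604002  0.04558155]
[334.  185.5] 18 [ 0.706 -0.225  0.085]
[187.5 224.5] 291 [0.576 0.279 0.04 ]
[242.3 229.1] 295 [0.561 0.089 0.04 ]
[213.7 232.4] 295 [0.549 0.187 0.04 ]
[268.9 238.2] 297 [ 0.53  -0.003  0.04 ]
```

View pics/w8.png

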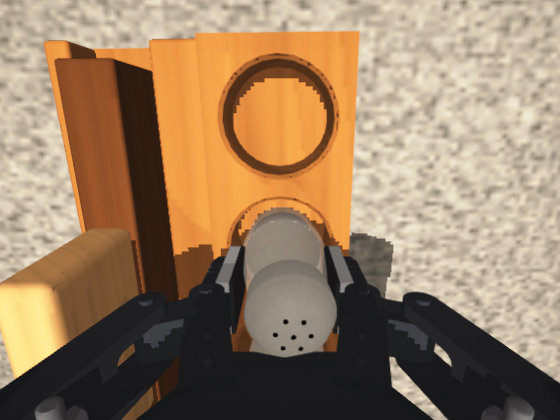

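A is at well 1 and the rim of the free well 0 is at (280,115). I'll release A and look towards the last shaker.

Request:
{"api": "carry_out", "payload": {"targets": [255,0,0,-3,0,255,0,0,0,0,0,0,0,0,0,0,0,0,0,0,0,0,0,0,0,0,0,0,0,0,0,0,0,40,0,0,0,0,40,0,0,0,0,40,0,0,37,12,0,0,0,38,12,0,0,0,38,13,0,0,0,38,13,0,0,0,0,0,0,0,0,0,0,0,0]}}

```text
t: 18.6
eef_pos: [0.6607, -0.2253, 0.1621]
tool_rot: [-0.0, 1.0, 0.001, -0.001]
contact_force: [-0.8, -0.9, 0.4]
gripper_width: 0.997
grasp_force: 0.0
```

```bash
python3 - <<'E'
from h import *
w=cam('wrist'); e=bot.get_obs()['eef_pos']; print(e)
save(w,'w9'); print(proj(w,[[.706,-.226,.08],[.77,-.149,.107]]))
E
```

```text
[ 0.65961722 -0.22655796  0.16229358]
[[285.49840713 150.66256103]
 [149.75182088  41.7983743 ]]
```

View pics/w9.png

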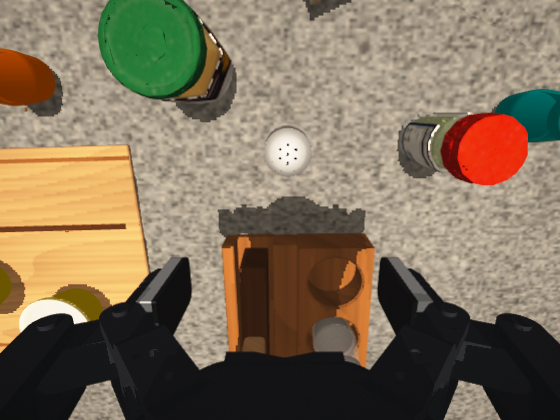

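D's cap is at (288,150). The jar at (152,46) and the spice jar at (485,148) are clear of the fingers.

Request:
{"api": "carry_out", "payload": {"targets": [0,25,-1,0,0,0,24,0,0,0,0,0,0,0,0,0,0,0,-40,0,0,0,0,-40,0,0,0,0,-30,0,0,0,0,-14,0,0,0,0,0,0,255,0,0,0,0,255,0,0,0,0,255,0,0,0,0,255,0,0,0,0,255,0,0,0,0,255,0,0,0,0,255,0,0,40,0,255,0,0,40,0,255,0,0,0,0,255,0,0,0,0], "newtons": 40}}

```text
t: 20.45
eef_pos: [0.7104, -0.2274, 0.1208]
tool_rot: [0.0, 1.0, 0.0, 0.002]
contact_force: [-0.8, -0.1, -0.8]
gripper_width: 0.413
grasp_force: 40.2
```

```bash
python3 - <<'E'
from h import *
w=cam('wrist'); e=bot.get_obs()['eef_pos']; print(e)
g=cv2.cvtColor(w['frame'],cv2.COLOR_RGB2GRAY)[290:370,230:335]
m=(g<45).astype('uint8'); n,l,s,c=cv2.connectedComponentsWithStats(m)
print([(c[i]+[230,290]).round().tolist() for i in range(1,n) if 6<s[i,4]<60])
save(w,'w10')
E
```

```text
[ 0.70918966 -0.22697493  0.11894101]
[[284.0, 322.0], [270.0, 329.0], [299.0, 329.0], [284.0, 338.0], [270.0, 344.0], [299.0, 344.0], [284.0, 351.0]]
```

Request:
{"api": "carry_out", "payload": {"targets": [255,-34,-12.25,0,0,255,-34,-12.25,0,0,255,-34,-12.25,0,0,255,-34,-12.25,0,0,255,0,0,0,0,255,0,0,0,0,255,0,0,-30,0,255,0,0,-8,0,255,0,0,-6,0,255,0,0,-6,0,255,0,0,-6,0,255,0,0,-6,0,255,0,0,-6,0,255,0,0,0,0]}}

```text
t: 21.9
eef_pos: [0.5914, -0.2736, 0.0593]
tool_rot: [0.002, 1.0, 0.004, 0.016]
contact_force: [21.0, 6.4, 21.6]
gripper_width: 0.417
grasp_force: 62.5
```

```bash
python3 - <<'E'
from h import *
w=cam('wrist'); e=bot.get_obs()['eef_pos']; print(e)
save(w,'w11')
E
```

```text
[ 0.59129595 -0.27355416  0.05942477]
```

View pics/w11.png

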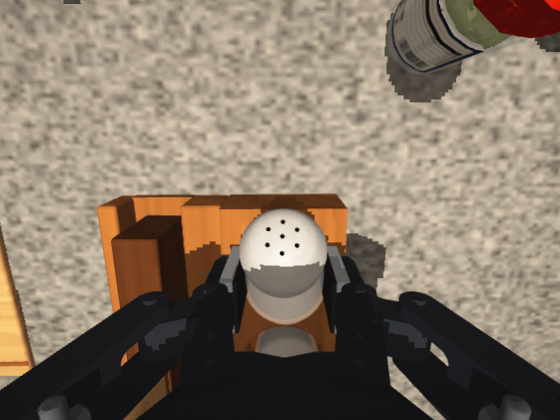

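The shaker has caught on the rim and tilted forward: cap at (283,240), with 21 N on the tool. I'll lift it, take it back to its old free spot, and right it there.

Request:
{"api": "carry_out", "payload": {"targets": [255,0,0,20,0,255,0,0,30,0,255,0,0,30,0,255,0,0,0,0,255,0,0,0,0]}}

```text
t: 22.45
eef_pos: [0.5744, -0.2756, 0.1313]
tool_rot: [0.0, 1.0, 0.001, 0.001]
contact_force: [-0.6, 0.5, -2.0]
gripper_width: 0.417
grasp_force: 56.9
```

```bash
python3 - <<'E'
from h import *
w=cam('wrist'); e=bot.get_obs()['eef_pos']; print(e)
save(w,'w12')
for dz in(.0465,.05,.055):
  for dx in(0,.005): print(dz,dx,proj(w,[[e[0]+dx,e[1],e[2]+dz]]).round())
print(px2(w,[(280,230)],.038))
s=cam('scene'); print(proj(s,[e])); save(s,'s12')
E
```

```text
[ 0.57348317 -0.27541566  0.1302097 ]
0.0465 0 [[284. 322.]]
0.0465 0.005 [[284. 310.]]
0.05 0 [[284. 329.]]
0.05 0.005 [[284. 316.]]
0.055 0 [[284. 338.]]
0.055 0.005 [[284. 326.]]
[[ 0.55623475 -0.27226225  0.038     ]]
[[328.71686262 236.6420652 ]]
```

View pics/w12.png

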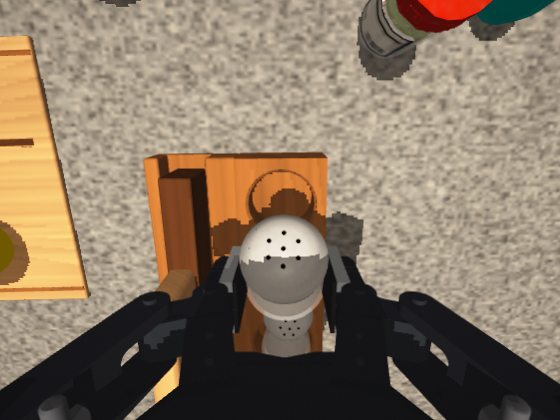

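The well 0 rim shows at (282,195) and A stands upright in well 1. D is tilted about 30° forward in the grip (holes at (283,250)). The cause is that I took off a 4 mm offset that wasn't there. I'll right it by dragging its base against the caddy's far end face.

Request:
{"api": "carry_out", "payload": {"targets": [255,32,2,5,0,255,32,2,0,0,255,32,2,0,0,255,32,0,0,0,255,0,0,-30,0,255,0,0,-30,0,255,0,0,-22,0,255,0,0,0,0,255,-15,0,0,0,255,-12,0,0,0,255,-8,0,0,0,255,-6,0,0,0,255,-6,0,0,0,255,-6,0,0,0,255,-6,0,0,0,255,-5,0,0,0,255,0,0,0,0]}}

```text
t: 24.25
eef_pos: [0.6502, -0.27, 0.061]
tool_rot: [0.002, 1.0, 0.002, 0.013]
contact_force: [19.7, -0.4, 8.6]
gripper_width: 0.416
grasp_force: 57.8
```

```bash
python3 - <<'E'
from h import *
w=cam('wrist'); e=bot.get_obs()['eef_pos']; print(e)
save(w,'w13')
g=cv2.cvtColor(w['frame'],cv2.COLOR_RGB2GRAY)[200:370,230:335]
m=(g<60).astype('uint8'); n,l,s,c=cv2.connectedComponentsWithStats(m)
print([(c[i]+[230,200]).round().tolist() for i in range(1,n) if 5<s[i,4]<60])
E
```

```text
[ 0.6503122  -0.2700201   0.06091788]
[[272.0, 212.0], [305.0, 223.0], [315.0, 226.0], [243.0, 250.0], [284.0, 252.0], [269.0, 260.0], [299.0, 261.0], [284.0, 269.0], [268.0, 278.0], [299.0, 279.0], [283.0, 287.0], [314.0, 331.0], [306.0, 339.0]]
```

Request:
{"api": "carry_out", "payload": {"targets": [255,0,0,0,0,255,0,0,0,0,255,0,0,0,0,255,-3,0,0,0,255,-3,0,0,0,255,0,0,0,0,255,0,0,0,0], "newtons": 20}}

```text
t: 25.0
eef_pos: [0.6481, -0.27, 0.063]
tool_rot: [0.003, 1.0, 0.002, 0.017]
contact_force: [24.1, 0.6, 12.6]
gripper_width: 0.418
grasp_force: 58.6
```

```bash
python3 - <<'E'
from h import *
w=cam('wrist'); e=bot.get_obs()['eef_pos']; print(e)
g=cv2.cvtColor(w['frame'],cv2.COLOR_RGB2GRAY)[200:370,230:335]
m=(g<60).astype('uint8'); n,l,s,c=cv2.connectedComponentsWithStats(m)
print([(c[i]+[230,200]).round().tolist() for i in range(1,n) if 5<s[i,4]<60])
E
```

```text
[ 0.64807156 -0.26997721  0.0629778 ]
[[305.0, 220.0], [284.0, 259.0], [269.0, 268.0], [299.0, 268.0], [284.0, 278.0], [268.0, 286.0], [299.0, 286.0], [284.0, 295.0], [306.0, 336.0]]
```

Request:
{"api": "carry_out", "payload": {"targets": [255,20,0,0,0,255,10,0,0,0,200,0,0,0,0,255,0,0,0,0,255,0,0,0,0,255,0,0,0,0], "newtons": 20}}

```text
t: 25.65
eef_pos: [0.6603, -0.2705, 0.0534]
tool_rot: [-0.0, 1.0, -0.0, -0.001]
contact_force: [0.1, -0.2, -0.4]
gripper_width: 0.417
grasp_force: 56.8
```

```bash
cat > holes.py <<'E'
from h import *
w=cam('wrist'); e=bot.get_obs()['eef_pos']; print(e)
g=cv2.cvtColor(w['frame'],cv2.COLOR_RGB2GRAY)[200:370,230:335]
m=(g<60).astype('uint8'); n,l,s,c=cv2.connectedComponentsWithStats(m)
print([(c[i]+[230,200]).round().tolist() for i in range(1,n) if 5<s[i,4]<60])
E
python3 holes.py
```

```text
[ 0.66059573 -0.27045049  0.05360215]
[[288.0, 201.0], [305.0, 207.0], [306.0, 214.0], [286.0, 217.0], [231.0, 234.0], [326.0, 249.0], [284.0, 249.0], [269.0, 257.0], [299.0, 258.0], [284.0, 266.0], [269.0, 275.0], [299.0, 275.0], [284.0, 284.0]]
```

Request:
{"api": "carry_out", "payload": {"targets": [255,3,0,-8,0,255,0,0,0,0,170,0,0,0,0,160,0,0,0,0,156,0,0,0,0,153,0,0,0,0,151,0,0,0,0,151,0,0,0,0], "newtons": 20}}

```text
t: 26.5
eef_pos: [0.6645, -0.2702, 0.046]
tool_rot: [0.0, 1.0, 0.0, 0.0]
contact_force: [0.1, 0.6, -2.0]
gripper_width: 0.417
grasp_force: 56.8
```

```bash
python3 holes.py
```

```text
[ 0.66449033 -0.27020925  0.04600122]
[[288.0, 211.0], [306.0, 216.0], [277.0, 219.0], [308.0, 224.0], [258.0, 227.0], [230.0, 244.0], [325.0, 248.0], [284.0, 249.0], [269.0, 258.0], [299.0, 258.0], [284.0, 266.0], [269.0, 275.0], [299.0, 275.0], [284.0, 284.0]]
```

Request:
{"api": "carry_out", "payload": {"targets": [149,0,0,0,0,147,0,0,0,0,145,0,0,0,0,143,0,0,0,0,143,0,0,0,0]}}

```text
t: 27.05
eef_pos: [0.6645, -0.2702, 0.0459]
tool_rot: [0.0, 1.0, 0.0, 0.0]
contact_force: [-0.2, -1.0, 0.2]
gripper_width: 0.441
grasp_force: 15.4
```

```bash
python3 holes.py
```

```text
[ 0.66446666 -0.27018785  0.04589548]
[[288.0, 211.0], [306.0, 216.0], [308.0, 224.0], [258.0, 227.0], [230.0, 243.0], [284.0, 250.0], [269.0, 259.0], [299.0, 259.0], [284.0, 268.0], [269.0, 277.0], [300.0, 276.0], [284.0, 285.0]]
```

Request:
{"api": "carry_out", "payload": {"targets": [142,0,0,0,0,142,0,0,0,0,141,0,0,0,0,141,0,0,0,0]}}

```text
t: 27.5
eef_pos: [0.6645, -0.2702, 0.0459]
tool_rot: [0.0, 1.0, 0.0, 0.0]
contact_force: [-0.1, 1.1, -0.5]
gripper_width: 0.446
grasp_force: 7.1
```

```bash
python3 holes.py
```

```text
[ 0.66447095 -0.27020074  0.04591771]
[[288.0, 210.0], [306.0, 216.0], [278.0, 219.0], [308.0, 224.0], [258.0, 227.0], [230.0, 244.0], [284.0, 252.0], [269.0, 261.0], [300.0, 261.0], [284.0, 270.0], [269.0, 279.0], [300.0, 279.0], [284.0, 288.0]]
```

Grip is down to 7 N and it's slowly rotating upright, so I'll keep loosening.

Request:
{"api": "carry_out", "payload": {"targets": [141,0,0,0,0,140,0,0,0,0,140,0,0,0,0,140,0,0,0,0,140,0,0,0,0]}}

```text
t: 28.05
eef_pos: [0.6645, -0.2702, 0.0459]
tool_rot: [0.0, 1.0, 0.0, -0.0]
contact_force: [-0.4, 0.5, -1.1]
gripper_width: 0.449
grasp_force: 4.0
```

```bash
python3 holes.py
```

```text
[ 0.6644734  -0.27018437  0.04591048]
[[288.0, 210.0], [306.0, 216.0], [306.0, 224.0], [259.0, 227.0], [312.0, 227.0], [230.0, 244.0], [284.0, 254.0], [269.0, 262.0], [299.0, 262.0], [284.0, 272.0], [269.0, 280.0], [299.0, 280.0], [284.0, 289.0]]
```

Request:
{"api": "carry_out", "payload": {"targets": [141,-5,0,3,0,141,-5,0,0,0,141,-4,0,0,0,141,-4,0,0,0,141,-4,0,0,0,141,-4,0,0,0,141,0,0,0,0]}}

```text
t: 28.8
eef_pos: [0.6381, -0.2702, 0.049]
tool_rot: [-0.0, 1.0, 0.0, -0.0]
contact_force: [0.8, 0.2, -0.7]
gripper_width: 0.446
grasp_force: 4.6
```

```bash
python3 holes.py
```

```text
[ 0.63807893 -0.27022139  0.04888541]
[[285.0, 316.0], [270.0, 324.0], [300.0, 323.0], [285.0, 333.0], [270.0, 339.0], [300.0, 339.0], [285.0, 346.0]]
```

It's upright again (holes centred at (285,333)). I'll set it on the worktop, release and regrasp.

Request:
{"api": "carry_out", "payload": {"targets": [141,6,0,0,0,141,6,0,0,0,141,0,0,-4,0,141,0,0,-4,0,141,0,0,-4,0,141,0,0,0,0,100,0,0,0,0,60,0,0,0,0,60,0,0,0,0,60,0,0,0,0,255,0,0,0,0,255,0,0,0,0,255,0,0,0,0,255,0,0,0,0,255,0,0,0,0,255,0,0,40,0,255,0,0,40,0,255,0,0,0,0,255,0,0,0,0], "newtons": 40}}

```text
t: 30.75
eef_pos: [0.6507, -0.2705, 0.1176]
tool_rot: [0.0, 1.0, 0.0, 0.001]
contact_force: [-0.6, 0.0, -1.6]
gripper_width: 0.428
grasp_force: 40.1
```

```bash
python3 holes.py
```

```text
[ 0.64971517 -0.270053    0.11611791]
[[301.0, 218.0], [265.0, 220.0], [233.0, 236.0], [284.0, 325.0], [269.0, 332.0], [300.0, 333.0], [284.0, 342.0], [269.0, 348.0], [300.0, 348.0]]
```

Request:
{"api": "carry_out", "payload": {"targets": [255,-35,-3,0,0,255,-35.5,-3,0,0,255,0,0,0,0,255,0,0,0,0,255,0,0,-30,0,255,0,0,-6,0,255,0,0,-4,0,255,0,0,-4,0,255,0,0,-4,0,255,0,0,0,0]}}

```text
t: 31.8
eef_pos: [0.5801, -0.2762, 0.0688]
tool_rot: [-0.0, 1.0, 0.0, -0.0]
contact_force: [-0.7, -0.7, -0.6]
gripper_width: 0.429
grasp_force: 40.1
```

```bash
python3 holes.py
```

```text
[ 0.5801487  -0.2762317   0.06910841]
[[284.0, 325.0], [269.0, 332.0], [300.0, 333.0], [284.0, 342.0], [269.0, 348.0], [300.0, 348.0]]
```

Request:
{"api": "carry_out", "payload": {"targets": [255,0,0,-8,0,255,0,0,-8,0,255,0,0,-6,0,255,0,0,0,0,0,0,0,0,0,0,0,0,0,0,0,0,0,0,0,0,0,0,0,0,0,0,0,40,0,0,0,0,40,0,0,0,0,40,0,0,0,0,40,0,0,-30,20,20,0,0,-40,20,10,0,0,-40,20,0,0,0,-40,20,0,0,0,0,0,0,0,0,0,0,0,0]}}

```text
t: 33.65
eef_pos: [0.4297, -0.1961, 0.2376]
tool_rot: [0.0, 1.0, 0.0, 0.001]
contact_force: [0.3, 0.3, 0.8]
gripper_width: 1.001
grasp_force: 0.0
```

```bash
python3 - <<'E'
from h import *
w=cam('wrist'); e=bot.get_obs()['eef_pos']; print(e)
save(w,'w14'); t=cam('top'); save(t,'t14',(160,150,420,300),3)
print(proj(w,[[.53,-.195,.106],[.427,-.197,.106]]))
E
```

```text
[ 0.43079645 -0.19651041  0.23763019]
[[282.88064489  75.0634375 ]
 [285.17539929 198.69509665]]
```

View pics/w14.png

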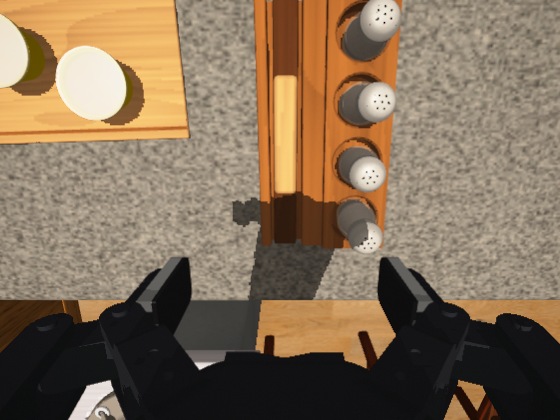

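This shows all four caps standing in the wells, at (380,20), (377,102), (368,173) and (368,238), and the straightedge grip's top at (274–297, 76–193). On counting back, this was my 15th view against the limit of 14. I went over by one, so from here on I'll work from numbers only.

```bash
python3 - <<'E'
from h import *
w=cam('wrist'); f=w['frame']; hsv=cv2.cvtColor(f,cv2.COLOR_RGB2HSV)
print(px2(w,[(286,77),(285,192),(275,134),(297,134)],.106).round(4).tolist())
s=f[134,255:330]; print(hsv[134,262:306:3].tolist()); print(hsv[60:84:3,286].tolist(),hsv[184:202:3,286].tolist())
print('caps',px2(w,[(380,20),(377,102),(368,173),(368,238)],.092).round(4).tolist())
E
```

```text
[[0.5302, -0.1981, 0.106], [0.4348, -0.1974, 0.106], [0.4852, -0.1889, 0.106], [0.4852, -0.2075, 0.106]]
[[13, 190, 213], [13, 190, 221], [12, 188, 95], [13, 190, 209], [16, 153, 225], [20, 132, 249], [19, 135, 248], [19, 133, 248], [20, 132, 249], [20, 131, 250], [18, 140, 243], [15, 157, 177], [13, 192, 186], [13, 195, 102], [13, 191, 203]]
[[11, 192, 113], [11, 190, 113], [11, 187, 113], [11, 192, 113], [11, 190, 114], [11, 192, 114], [16, 151, 224], [18, 140, 243]] [[20, 133, 249], [20, 133, 249], [20, 133, 249], [17, 145, 236], [12, 179, 50], [11, 181, 48]]
caps [[0.5748, -0.2743, 0.092], [0.5115, -0.277, 0.092], [0.4493, -0.2738, 0.092], [0.3852, -0.2785, 0.092]]
```

Request:
{"api": "carry_out", "payload": {"targets": [120,26,-1,-40,0,120,26,-1,-40,0,120,0,0,-40,0,120,0,0,-30,0,120,0,0,-15,0,120,0,0,-10,0,120,0,0,0,0,255,0,0,0,0,255,0,0,0,0,255,0,0,0,0,255,0,0,0,0,255,0,0,0,0,255,0,0,0,0], "newtons": 90}}

```text
t: 35.1
eef_pos: [0.483, -0.1986, 0.0629]
tool_rot: [0.0, 1.0, 0.0, 0.001]
contact_force: [0.9, -0.4, 7.3]
gripper_width: 0.226
grasp_force: 88.7
```

```bash
cat > pots.py <<'E'
from h import *
L0=np.array([.6165,.1375]); a=np.radians(1.8); ux=np.array([np.cos(a),np.sin(a)]); uy=np.array([-np.sin(a),np.cos(a)])
def pots(show=True):
    c=cam('top');hsv=cv2.cvtColor(c['frame'],cv2.COLOR_RGB2HSV)
    m=((hsv[...,1]<60)&(hsv[...,2]>165)).astype('uint8'); n,l,s,ce=cv2.connectedComponentsWithStats(m)
    for i in range(1,n):
        if s[i,4]>=120 and 165<ce[i][0]<300 and 180<ce[i][1]<280:
            p=px2(c,ce[i],.046)[0]; d=p[:2]-L0; print('pot',ce[i].round(1),s[i,2:],p.round(4),'line x,y mm',(1000*d@ux).round(1),(1000*d@uy).round(1))
    return c
if __name__=='__main__':
    c=pots(); hsv=cv2.cvtColor(c['frame'],cv2.COLOR_RGB2HSV)
    # line: dark columns profile
    P=[]
    for u in range(176,286,6):
        col=hsv[205:226,u,2].astype(float); col=np.median(col)-col; col[col<25]=0
        if col.sum()>0: P.append((u,205+(col*np.arange(21)).sum()/col.sum()))
    Q=px2(c,P,.006); k=np.polyfit(Q[:,1],Q[:,0],1); r=Q[:,0]-np.polyval(k,Q[:,1])
    print('line slope deg',np.degrees(np.arctan(k[0])),'x at y=.14',np.polyval(k,.14),'rms',r.std(),len(P))
    print('tumbler top',px2(c,[(159,287)],.105))
E
python3 pots.py
```

```text
pot [187.5 224.5] [ 20  18 291] [0.5749 0.2777 0.046 ] line x,y mm -37.2 141.5
pot [242.3 229.1] [ 20  19 294] [0.5598 0.0886 0.046 ] line x,y mm -58.2 -47.1
pot [213.8 232.3] [ 20  19 294] [0.5478 0.1862 0.046 ] line x,y mm -67.1 50.9
pot [268.9 238.2] [ 19  19 297] [ 0.5285 -0.0033  0.046 ] line x,y mm -92.4 -137.9
line slope deg -0.5224322321592828 x at y=.14 0.6194204552168291 rms 0.005144390770833025 17
tumbler top [[0.35674474 0.34409034 0.105     ]]
```

```bash
cat > line.py <<'E'
from h import *
c=cam('top'); g=cv2.GaussianBlur(c['frame'],(5,1),0)[...,0].astype(float)
P=[]
for u in range(178,284,4):
    v0=217.3-(u-172.3)*3/115; r=np.arange(int(v0)-4,int(v0)+6); col=np.minimum(0,g[r,u]-np.percentile(g[r,u],75)+12)
    P.append((u,(col*r).sum()/col.sum() if col.sum()<0 else v0))
P=np.array(P); Q=px2(c,P,.006)
for _ in range(3):
    k=np.polyfit(Q[:,1],Q[:,0],1); r=Q[:,0]-np.polyval(k,Q[:,1]); Q=Q[abs(r)<2*r.std()+1e-4]
print('deg',np.degrees(np.arctan(k[0])),'x at y=.14',np.polyval(k,.14),'rms',r.std(),len(Q))
E
python3 line.py
```

```text
deg -1.4935962597554762 x at y=.14 0.6176399704154147 rms 0.00043450409666202485 22
```

Request:
{"api": "carry_out", "payload": {"targets": [255,0,0,10,0,255,0,0,20,0,255,0,0,40,0,255,0,0,40,0,255,0,30,0,0,255,0,40,0,0,255,0,40,0,0,255,-4,35,0,8.5,255,-4,35,0,8.5,255,-4,35,0,8.5,255,-4,35,0,8.5,255,-4,35,0,8.5,255,-4,35,0,8.5,255,-4,35,0,8.5,255,0,35,0,8.5,255,0,35,0,8.5,255,0,23,0,8.5,255,0,0,0,6.8,255,0,0,0,0,255,0,0,0,0]}}

```text
t: 37.2
eef_pos: [0.4536, 0.2487, 0.1716]
tool_rot: [0.0, 0.697, 0.717, -0.001]
contact_force: [0.5, 0.3, -2.3]
gripper_width: 0.226
grasp_force: 88.2
```

Request:
{"api": "carry_out", "payload": {"targets": [255,0,0,-40,0,255,0,0,-35,0,255,0,0,-20,0,255,0,0,-10,0,255,0,0,0,0,255,10,0,0,0,255,10,0,0,0,255,10,0,0,0,255,5,0,0,0,255,5,0,0,0,255,5,0,0,0,255,5,0,0,0,255,5,0,0,0,255,5,0,0,0,255,5,0,0,0,255,5,0,0,0,255,5,0,0,0,255,5,0,0,0,255,5,0,0,0]}}

```text
t: 39.1
eef_pos: [0.5392, 0.2498, 0.0668]
tool_rot: [-0.0, 0.696, 0.718, -0.0]
contact_force: [-1.1, -0.3, -3.0]
gripper_width: 0.223
grasp_force: 88.5
```

Request:
{"api": "carry_out", "payload": {"targets": [255,5,0,0,0,255,5,0,0,0,255,4,0,0,0,255,3,0,0,0,255,0,0,0,0,255,0,0,0,0]}}

```text
t: 39.7
eef_pos: [0.5562, 0.2499, 0.0669]
tool_rot: [0.0, 0.696, 0.718, 0.0]
contact_force: [-0.6, 0.4, -3.0]
gripper_width: 0.222
grasp_force: 88.4
```

```bash
sed -i 's/L0=.*/L0=np.array([.617,.14]); a=np.radians(1.6); ux=np.array([np.cos(a),np.sin(a)]); uy=np.array([-np.sin(a),np.cos(a)])/' pots.py; python3 -c "
from pots import *
pots(); o=bot.get_obs(); print(o['eef_pos'],o['contact_force'],o['tool_rot'])"
```

```text
pot [216.2 213.1] [ 17  13 127] [0.6161 0.1807 0.046 ] line x,y mm 0.2 40.7
pot [244.  227.8] [ 19  19 221] [0.5643 0.0827 0.046 ] line x,y mm -54.2 -55.8
pot [268.9 238.3] [ 19  20 301] [ 0.5282 -0.0033  0.046 ] line x,y mm -92.7 -140.8
[0.55608393 0.2498622  0.06696888] [-0.63206372  0.36030478 -2.74584996] [8.97672161e-05 6.95637126e-01 7.18393311e-01 1.77570266e-04]
```

Request:
{"api": "carry_out", "payload": {"targets": [255,3,0,0,0,255,3,0,0,0,255,2,0,0,0,255,1.5,0,0,0,255,0,0,0,0,255,0,0,0,0,255,-10,0,0,0,255,-30,0,0,0,255,-40,0,0,0,255,-40,0,0,0,255,0,0,40,0,255,0,0,40,0,255,0,-40,0,0,255,0,-45,0,0,255,0,-45,0,0,255,0,-45,0,0,255,0,-45,0,0,255,0,0,0,0,255,0,0,0,0]}}

```text
t: 41.65
eef_pos: [0.445, 0.0289, 0.147]
tool_rot: [0.0, 0.697, 0.717, 0.0]
contact_force: [-0.3, -0.1, -2.5]
gripper_width: 0.225
grasp_force: 89.4
```

```bash
python3 -c "
from pots import *
pots(); o=bot.get_obs(); print(o['eef_pos'],o['contact_force'],o['tool_rot'])"
```

```text
pot [213.2 214.1] [ 20  19 289] [0.6123 0.1908 0.046 ] line x,y mm -3.3 50.9
pot [188.1 214.6] [ 20  18 288] [0.6101 0.2777 0.046 ] line x,y mm -3.0 137.9
[0.44526032 0.03032926 0.14712305] [-0.3131679   0.35231878 -2.50255672] [1.67209143e-04 6.95724963e-01 7.18308166e-01 3.55092546e-04]
```

Request:
{"api": "carry_out", "payload": {"targets": [255,0,0,-40,0,255,0,0,-30,0,255,0,0,-10,0,255,0,0,0,0,255,10,0,0,0,255,10,0,0,0,255,10,0,0,0,255,5,0,0,0,255,5,0,0,0,255,5,0,0,0,255,5,0,0,0,255,5,0,0,0,255,5,0,0,0,255,5,0,0,0,255,5,0,0,0,255,5,0,0,0,255,5,0,0,0,255,5,0,0,0,255,5,0,0,0]}}

```text
t: 43.6
eef_pos: [0.5358, 0.0298, 0.0669]
tool_rot: [-0.0, 0.696, 0.718, -0.0]
contact_force: [-1.4, 0.1, -3.8]
gripper_width: 0.222
grasp_force: 89.5
```

Request:
{"api": "carry_out", "payload": {"targets": [255,5,0,0,0,255,5,0,0,0,255,5,0,0,0,255,5,0,0,0,255,5,0,0,0,255,5,0,0,0,255,4,0,0,0,255,3,0,0,0,255,2,0,0,0,255,0,0,0,0,255,0,0,0,0]}}

```text
t: 44.7
eef_pos: [0.5746, 0.0299, 0.067]
tool_rot: [0.0, 0.696, 0.718, 0.0]
contact_force: [-0.7, 0.1, -3.3]
gripper_width: 0.221
grasp_force: 89.5
```

```bash
python3 -c "
from pots import *
pots(); o=bot.get_obs(); print(o['eef_pos'],o['contact_force'],o['tool_rot'])"
```

```text
pot [213.2 214.1] [ 20  19 293] [0.6123 0.1908 0.046 ] line x,y mm -3.3 50.9
pot [188.1 214.6] [ 20  18 288] [0.6101 0.2777 0.046 ] line x,y mm -3.0 137.9
[0.57461771 0.02981864 0.06696815] [-1.11517073  0.45672332 -2.67142318] [1.27774984e-04 6.95706969e-01 7.18325668e-01 1.79839862e-04]
```

Request:
{"api": "carry_out", "payload": {"targets": [255,-10,0,0,0,255,-30,0,0,0,255,-40,0,0,0,255,-40,0,0,0,255,0,0,40,0,255,0,0,40,0,255,0,40,0,0,255,0,45,0,0,255,0,45,0,0,255,0,45,0,0,255,0,45,0,0,255,0,0,0,0,255,0,0,0,0]}}

```text
t: 46.05
eef_pos: [0.4533, 0.2508, 0.1468]
tool_rot: [-0.0, 0.695, 0.719, -0.0]
contact_force: [-0.3, -1.1, -2.8]
gripper_width: 0.224
grasp_force: 90.0
```

```bash
python3 -c "
from pots import *
pots(); o=bot.get_obs(); print(o['eef_pos'],o['contact_force'],o['tool_rot'])"; python3 line.py
```

```text
pot [268.1 212.1] [ 19  19 286] [6.206e-01 5.000e-04 4.600e-02] line x,y mm -0.3 -139.6
pot [213.2 214.1] [ 20  19 289] [0.6125 0.1908 0.046 ] line x,y mm -3.1 50.9
pot [242.2 212.9] [ 20  19 288] [0.6173 0.0905 0.046 ] line x,y mm -1.0 -49.5
pot [188.2 214.6] [ 20  18 286] [0.61   0.2775 0.046 ] line x,y mm -3.1 137.7
[0.45372314 0.24912959 0.14661321] [-0.17434103 -1.8330981  -2.5147359 ] [ 2.07915973e-04  6.95439624e-01  7.18584244e-01 -6.08592650e-04]
deg -2.4715101798044 x at y=.14 0.6102535268122944 rms 0.007210712898840053 27
```

Request:
{"api": "carry_out", "payload": {"targets": [255,0,0,-40,0,255,0,0,-30,0,255,0,0,-10,0,255,20,0,0,0,255,30,0,0,0,255,30,0,0,0,255,15,0,0,0,255,8,0,0,0,255,3,0,0,0,255,2,0,0,0,255,2,0,0,0,255,2,0,0,0,255,2,0,0,0,255,0,0,0,0,255,0,0,0,0]}}

```text
t: 47.65
eef_pos: [0.5681, 0.2499, 0.0668]
tool_rot: [-0.0, 0.696, 0.718, -0.0]
contact_force: [-1.4, 0.8, -1.0]
gripper_width: 0.22
grasp_force: 90.1
```

Request:
{"api": "carry_out", "payload": {"targets": [255,-10,0,0,0,255,-30,0,0,0,255,-40,0,0,0,255,-15,0,0,0,255,0,0,40,0,255,0,0,40,0,255,0,-20,25,0,255,0,-40,0,-5.3,255,0,-40,0,-8.5,255,0,-40,0,-8.5,255,0,-40,0,-8.5,255,0,-40,0,-8.5,255,0,-40,0,-8.5,255,0,-40,0,-8.5,255,0,-40,0,-8.5,255,0,-40,0,-8.5,255,0,-40,0,-8.5,255,0,0,0,-8.5,255,0,0,0,0,255,0,0,0,0]}}

```text
t: 49.65
eef_pos: [0.4733, -0.1689, 0.1719]
tool_rot: [-0.0, 1.0, 0.016, 0.0]
contact_force: [-0.1, 1.0, -2.9]
gripper_width: 0.222
grasp_force: 90.0
```

```bash
python3 -c "
from pots import *
pots(); o=bot.get_obs(); print(o['eef_pos'],o['contact_force'],o['tool_rot'])"
```

```text
pot [268.1 212.1] [ 19  19 285] [6.205e-01 5.000e-04 4.600e-02] line x,y mm -0.4 -139.5
pot [188.2 214.1] [ 20  19 288] [0.6121 0.2775 0.046 ] line x,y mm -1.1 137.6
pot [213.3 213.4] [ 20  18 285] [0.6147 0.1906 0.046 ] line x,y mm -0.9 50.7
pot [242.2 212.8] [ 20  19 287] [0.6175 0.0905 0.046 ] line x,y mm -0.9 -49.5
[ 0.47343213 -0.16869869  0.1718707 ] [-0.1841493  -0.29105639 -2.52293914] [-2.23324561e-04  9.99866692e-01  1.63262875e-02  2.10540865e-05]
```

Request:
{"api": "carry_out", "payload": {"targets": [255,5,-15,0,-1.5,255,4.5,-15,0,0,255,0,0,0,0,255,0,0,0,0,255,0,0,-40,0,255,0,0,-30,0,255,0,0,-6,0,255,0,0,-6,0,255,0,0,-6,0,255,0,0,-6,0,255,0,0,-6,0,255,0,0,-5,0,255,0,0,0,0]}}

```text
t: 51.0
eef_pos: [0.4826, -0.2001, 0.0664]
tool_rot: [-0.0, 1.0, 0.0, -0.0]
contact_force: [0.1, -0.4, -2.8]
gripper_width: 0.222
grasp_force: 89.9
```

Request:
{"api": "carry_out", "payload": {"targets": [255,0,0,-2,0,255,0,0,-2,0,255,0,0,0,0,150,0,0,0,0,120,0,0,0,0,120,0,0,0,0,120,0,0,0,0,120,0,0,30,0,120,0,0,40,0,120,0,0,40,0,120,0,0,40,0,120,-25,0,25,0,120,-25,0,0,0,120,0,0,0,0,120,0,0,0,0]}}

```text
t: 52.5
eef_pos: [0.4329, -0.2002, 0.2381]
tool_rot: [0.0, 1.0, 0.0, 0.0]
contact_force: [0.3, -0.8, 0.7]
gripper_width: 0.526
grasp_force: 0.0
```

```bash
python3 - <<'E'
from pots import *
pots(); w=cam('wrist'); hsv=cv2.cvtColor(w['frame'],cv2.COLOR_RGB2HSV)
m=((hsv[...,0]>=15)&(hsv[...,0]<=23)&(hsv[...,1]>110)&(hsv[...,1]<165)&(hsv[...,2]>190)).astype('uint8')
m=cv2.morphologyEx(m,cv2.MORPH_OPEN,np.ones((5,5)))
n,l,s,ce=cv2.connectedComponentsWithStats(m)
for i in range(1,n):
    if s[i,4]>400: print(s[i],px2(w,[ce[i]],.106).round(4))
# caps, by hole dots
g=cv2.cvtColor(w['frame'],cv2.COLOR_RGB2GRAY); hp=cv2.morphologyEx(g,cv2.MORPH_BLACKHAT,np.ones((5,5)))
for q in[(.5765,-.276),(.5125,-.277),(.449,-.277),(.3855,-.278)]:
    u=proj(w,[[*q,.096]])[0]; x,y=u.astype(int)
    if 20<x<540 and 20<y<400:
        h=hp[max(0,y-14):y+15,x-14:x+15]; yy,xx=np.nonzero(h>40); print(q,u.round(),len(xx),px2(w,[(x-14+xx.mean(),max(0,y-14)+yy.mean())],.096).round(4) if len(xx) else '')
o=bot.get_obs();print(o['eef_pos'],o['contact_force'])
E
```

```text
pot [268.1 212.1] [ 19  19 285] [6.205e-01 5.000e-04 4.600e-02] line x,y mm -0.4 -139.5
pot [188.2 214.1] [ 20  19 288] [0.6121 0.2775 0.046 ] line x,y mm -1.1 137.6
pot [213.3 213.4] [ 20  18 283] [0.6148 0.1908 0.046 ] line x,y mm -0.8 50.8
pot [242.2 212.8] [ 20  19 287] [0.6175 0.0905 0.046 ] line x,y mm -0.9 -49.5
[    0     0   184   135 19318] [[ 0.5321 -0.0458  0.106 ]]
[ 273   80   23  117 2447] [[ 0.4844 -0.1999  0.106 ]]
[   0  133  185   14 1531] [[ 0.4829 -0.036   0.106 ]]
[ 79 302  32  20 442] [[ 0.3161 -0.0084  0.106 ]]
[ 255  303   89   54 3872] [[ 0.2946 -0.2157  0.106 ]]
[ 459  302   95   52 1735] [[ 0.2979 -0.4254  0.106 ]]
[397 360  35  39 750] [[ 0.2264 -0.3356  0.106 ]]
(0.5125, -0.277) [374. 103.] 30 [[ 0.5098 -0.2785  0.096 ]]
(0.449, -0.277) [369. 176.] 32 [[ 0.4476 -0.2755  0.096 ]]
(0.3855, -0.278) [365. 241.] 20 [[ 0.3802 -0.2771  0.096 ]]
[ 0.43359269 -0.19998091  0.23769759] [ 0.43560432  0.39370562 -0.3426208 ]
```

```bash
python3 -c "
from pots import *
pots(); print(bot.hand_in())"
```

```text
pot [268.1 212.1] [ 19  19 286] [6.206e-01 6.000e-04 4.600e-02] line x,y mm -0.3 -139.5
pot [188.2 214.1] [ 20  19 288] [0.6121 0.2775 0.046 ] line x,y mm -1.1 137.6
pot [213.3 213.4] [ 20  18 283] [0.6148 0.1908 0.046 ] line x,y mm -0.8 50.8
pot [242.2 212.8] [ 20  19 285] [0.6175 0.0904 0.046 ] line x,y mm -0.9 -49.6
the job is handed in; nothing more can be done
None
```

The job is handed in with no verdict returned: by my measurements all four shakers stand in their own wells, all four pots are within about 1 mm of the line and the straightedge is back in its channel about 3 mm from the middle, but I viewed 15 pictures, one over the limit of 14.

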